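# Shut the kit drawer and hold the bead tray up level

## Task

Close up the training kit: first push the open drawer of the grey kit unit fully home, until its catch seats. Then take the blue carry tray standing on top of the unit by its yellow handle bar, with the bead jar and pill box still in it, and without shoving it along the unit lift it straight up until its bottom is about 10 cm above the unit's top, keeping it level all the way. Finish while still holding it there, steady and level over the unit, with the drawer shut and nothing else on the table disturbed.

Things in the scene. Friction and masses are not known exactly. Their poses are not given: they have to be found in the camera images.
- unit: Fixed low grey kit unit with one drawer, 260 mm deep (its x) x 260 mm wide (its y) x 85 mm high. Origin at the centre of its underside on the table; its own -x is the front, where the drawer comes out; z up. Its place and turn vary.
- unit_drawer0 (a joint): The drawer's opening in m: 0 fully home, grows as it comes out of the unit's front along the unit's -x. It stands 50 to 110 mm open at the start. It slides with about 1 N of friction and stays where it is left. A spring catch resists from about 9 mm open (about 5.5 N is needed to pass it), is passed at about 4 mm, then pulls the drawer in against its stop at 0.
- unit_drawer0_handle (a point): Middle of the drawer's straight round steel handle bar, 47 mm above the table. The bar is about 110 mm long, parallel to the unit's y, 11 mm thick, and stands 35 mm out from the drawer's black front (a 15 mm thick panel 254 mm wide, from 13 to 71 mm above the table). This point is 165 mm in front of the unit's origin with the drawer home, and moves with the drawer.
- tray: Loose blue carry tray, about 0.28 kg empty, 200 (x) x 130 (y) mm, walls 40 mm high, a lengthwise partition at y = 0. Origin: centre of its underside, z up. Two end uprights 110 mm high carry a yellow handle bar along the tray's x over y = 0: 14 mm wide (y) x 20 mm high, centre 100 mm above the origin, free length 188 mm. It stands on the unit's top, its x along the unit's y within 26 degrees.
- bead_jar: Loose clear jar with coloured beads and a red lid, 44 mm across, 55 mm high, about 0.07 kg (varies), standing in the tray on its +y side. Origin at the centre of its underside.
- pill_box: Loose white pill box with coloured lids, 100 x 34 x 24 mm, about 0.06 kg (varies), lying in the tray on its -y side. Origin at the centre of its underside.
- cup: Bystander: loose brown paper cup, 76 mm across, 95 mm high, on the table. Origin at the centre of its underside.
- pill_bottle: Bystander: loose amber pill bottle, 48 mm across, 85 mm high, on the table. Origin at the centre of its underside.
- peg_yellow: Bystander: yellow clothes peg lying on the table, 75 x 10 x 15 mm. Origin under its middle.
- peg_red: Bystander: red clothes peg lying on the table, 75 x 10 x 15 mm. Origin under its middle.
- goggles: Bystander: black goggles with amber lenses lying on the table, 55 x 150 x 37 mm. Origin under its middle.
Mind the look-alikes: they are no part of the job. There is more than one size of the tray; the one meant has the size given above.

How it is judged:
By the outcome, as a careful person would: the job done as asked, in the order asked, and still so for the second after the job is handed in, while the arm keeps its last pose, push and grip.
It also fails if it takes over 48 s, if anything falls off the work surface, if the arm or the gripper's body presses on something with over 40 N, if the wrist force passes 120 N, or if a joint passes its speed limit or range.

## Robot

A 6-joint arm with a two-finger parallel gripper is mounted at the origin on the work surface. World frame = base frame: x ahead of the robot, y to its left, z up, the work surface at z = 0. Lengths are in m, angles in rad, forces in N, time in s.
With the tool pointing down it reaches from about 0.25 to 0.775 m from the base axis. Payload 4 kg.
Tool frame: the origin (TCP) lies at the very end of the fingers, on their centre line; the grasp point (between the pads) lies 19 mm behind it; z points along the fingers, y is the line along which they close (so a half turn about z gives the same grasp; the last joint's range is limited). The gripper opens to 94 mm and grips with 3 to 60 N. Pads are 16 mm wide; open, the fingers measure 119 mm over their backs; the gripper's body (75 mm by 177 mm) begins 78 mm behind the grasp point.
Start: joints at [-1.369, 0.087, 1.371, -0, 1.684, -0.103], TCP at [0.165, -0.525, 0.206] pointing down, gripper open.
Joint ranges: [-3.1, 3.1], [-0.76, 2.03], [0.27, 2.55], [-1.08, 4.22], [0.17, 2.65], [-2.57, 2.57]. Speed limits (rad/s): [2.79, 2.79, 3.14, 3.14, 3.14, 3.14].

## Interface

Orientations are given as [roll, pitch, yaw] about the fixed x, y, z axes, in that order (R = Rz(yaw) Ry(pitch) Rx(roll)).
In Python, from bench import robot gives the robot as it stands. The module is installed in compiled form; this text tells all that it offers.
- The arm moves only by the tool move_arm, never from a script. Its argument "deltas" is one flat list of numbers, 7 for each row, row after row: the turn, a rotation vector about the tool's x, y, z in rad, then the shift along the tool's x, y, z in cm, then the closure, from -1 (fully open) to 1 (shut). A call has 1 to 8 rows; each row is the pose to reach, as a shift and turn from the pose commanded when the call began, along the tool's axes at that moment; what a row does not reach only later rows make up. A row lasts 1/10 s, in which the tool goes at most 50 mm and 8.59 degrees, less where a joint would pass 70% of its speed; a pose out of reach is approached as far as the arm can. A call with a gripper value outside its range is refused whole. The fingers move at their own pace and stop on an object; the grip force is fixed at half the most. Time passes only in rows, so rows that repeat a pose let the fingers close. It gives the time, the measured TCP pose, the force, the opening and the grip force at its end, in the units of the state.
- robot.get_obs(): the state, without advancing time (a new reading comes with each control period).
- robot.snapshot(name): name is "side" or "top" or "wrist"; returns a dict with "image" (400x640x3 uint8, red, green, blue), "depth" (400x640 float32, m along the optical axis (not along the pixel's ray), 0 where there is no reading), "fov_y" (degrees; the focal length in pixels is half the picture's height over the tangent of half this angle, whatever the lens; pixels are square), "cx", "cy" (the principal point, pixels), "origin" and "orientation" of the camera in the world; the wrist camera has in their place "T_tool_cam" (4x4, takes a point from camera to tool coordinates, whose origin is the TCP and whose axes are the flange's). Camera axes: x right, y up, looking along -z (the intrinsics and any distortion apply to the point x, -y, -z); pixel columns grow to the right and rows downward; lengths in m; the calibration is good to about 2 mm. The wrist camera is an equidistant fisheye: a pixel r from the principal point sees the ray r / f radians off the axis. A picture is of the moment at which its call begins: read the wrist's pose just before it.
- robot.close_job(): hands the job in; it is judged then, once.
The state is a dict: "time": time; "joint_positions": joint angles; "qvel": joint speeds; "joint_torque": joint torques, N m; "tool_pos": TCP position; "ee_rot": TCP orientation; "wrist_force": force on the tool from outside, world axes, zero at the start; "wrist_torque": the same for the moment, N m; "width": finger opening in m; "finger_force": force on a finger pad.
Only numpy, scipy, OpenCV 4.12 (cv2) and the standard library are available. Lean on these libraries where they do the work, as an engineer would, in place of code of your own. Each camera call takes 0.05 s, during which the arm holds its last target. There are 200 camera calls.

## Working session

There is one attempt and no reset: what is moved stays moved. The work goes in short steps, Python scripts to look and compute and a tool call to move; the robot and the scene stay as the last step left them, time stands still between calls to the robot, and variables do not carry over. Pictures are saved under pics/ and viewed, at most 10 in all, crops included, and the job is handed in when it is done.

Besides the shell and the picture viewer there is one more tool, called after "Emit:" as a command line: name --argument value ..., lists and objects as JSON in quotes. move_arm: Moves the arm, as the interface text tells. Its arguments: {"type":"object","properties":{"deltas":{"type":"array","items":{"type":"number"}}},"required":["deltas"]}

```bash
mkdir -p pics; cat > h.py <<'E'
import numpy as np, cv2, pickle
from bench import robot
from scipy.spatial.transform import Rotation as R
def snap(n,f):
    o=robot.get_obs(); s=robot.snapshot(n); s['obs']=o
    cv2.imwrite(f'pics/{f}.png',s['image'][:,:,::-1]); pickle.dump(s,open(f'{f}.pkl','wb')); return s
def cloud(s):
    d=s['depth']; h,w=d.shape; f=h/2/np.tan(np.radians(s['fov_y'])/2)
    u,v=np.meshgrid(np.arange(w),np.arange(h))
    p=np.stack([(u-s['cx'])/f*d,-(v-s['cy'])/f*d,-d],-1)
    O=np.array(s['orientation']); M=O if O.shape==(3,3) else R.from_euler('xyz',O).as_matrix()
    return p@M.T+np.array(s['origin'])
E
python3 - <<'E'
from h import *
for n in('top','side'):
    s=snap(n,n+'0'); print({k:v for k,v in s.items() if k not in('image','depth','obs')})
print(robot.get_obs())
E
```

```text
{'fov_y': 48.23980694842641, 'cx': 316.9908480785658, 'cy': 199.76969116559647, 'origin': array([ 0.13648612, -0.01877724,  1.57824197]), 'orientation': array([ 0.18035891,  0.01160809, -1.57363029])}
{'fov_y': 54.92888335363047, 'cx': 318.1601207380884, 'cy': 203.26981112915522, 'origin': array([ 0.34928968, -1.03466566,  0.83726402]), 'orientation': array([ 0.93040394, -0.02270088, -0.05572884])}
{'time': 0.1, 'joint_positions': array([-1.36910466e+00,  8.78818650e-02,  1.37205544e+00,  1.25594357e-06,
        1.68362977e+00, -1.03097539e-01]), 'qvel': array([ 0.00123772, -0.00131333, -0.00515279,  0.00140323, -0.00160537,
       -0.00034389]), 'joint_torque': array([ 1.85123041e-03, -3.41251123e+01, -3.03302264e+01,  7.20580970e-02,
        3.04039847e-02, -9.78363596e-05]), 'tool_pos': array([ 0.16494952, -0.52417004,  0.20444501]), 'ee_rot': array([-3.13962885e+00, -2.04438903e-04,  3.04789142e-01]), 'wrist_force': array([-1.6506809 ,  0.25527874, -0.40689568]), 'wrist_torque': array([ 0.01857281,  0.02860872, -0.02795903]), 'finger_force': 0.0, 'width': 0.09399780405575477}
```

View pics/top0.png

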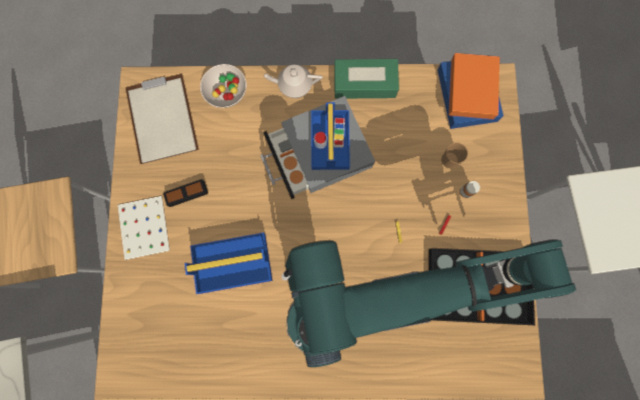

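View pics/side0.png

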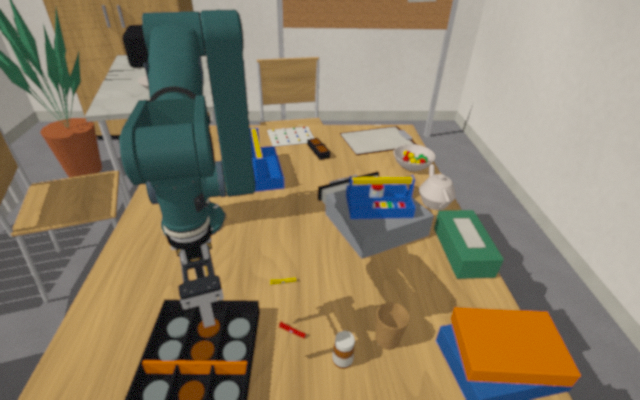

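Look-alikes: the small tray on the unit, top (330,138), holds the jar and pill box. The bigger empty tray stands on the table at top (230,263). I choose the one on the unit. The drawer front runs from (266,133) to (293,196), facing left (world +y). Next is a close crop and measurement from depth.

```bash
python3 - <<'E'
from h import *
s=pickle.load(open('top0.pkl','rb')); P=cloud(s)
c=s['image'][80:215,240:400,::-1]; cv2.imwrite('pics/c1.png',cv2.resize(c,None,fx=4.4,fy=4.4,interpolation=cv2.INTER_CUBIC))
im=cv2.cvtColor(s['image'],cv2.COLOR_RGB2HSV).astype(int)
box=np.zeros(s['depth'].shape,bool); box[85:205,250:385]=1
z=P[...,2]
def rect(m,n):
    q=P[m][:,:2].astype(np.float32); r=cv2.minAreaRect(q*1000); print(n,m.sum(),r,'z',np.median(P[m][:,2]));return r
print('table z',np.median(z[300:380,150:250]))
top=box&(abs(z-.085)<.006)&(im[...,1]<70); rect(top,'top')
yel=box&(im[...,0]>18)&(im[...,0]<33)&(im[...,1]>130)&(z>.17); rect(yel,'bar'); print(P[yel].min(0),P[yel].max(0))
blu=box&(im[...,0]>100)&(im[...,0]<125)&(im[...,1]>150)&(z>.1); rect(blu,'tray')
print('px',*[(p,P[p[1],p[0]].round(3)) for p in[(266,133),(293,196),(280,165),(265,168),(348,98),(374,160),(312,188),(331,104),(331,158)]],sep='\n')
E
```

```text
table z -1.3936560375515938e-05
top 2563 ((660.5179443359375, 18.207839965820312), (384.6729431152344, 314.3236083984375), 22.88510513305664) z 0.08503431496782698
bar 190 ((422.1932067871094, -38.84083557128906), (18.26247787475586, 572.5301513671875), 87.81002807617188) z 0.19494409106714328
[ 0.13648612 -0.05260897  0.18674661] [ 0.70848103 -0.01877724  1.57824197]
tray 314 ((425.74957275390625, -47.861576080322266), (578.4700317382812, 123.16155242919922), 0.055680617690086365) z 0.12049400757566475
px
((266, 133), array([0.652, 0.177, 0.07 ]))
((293, 196), array([0.429, 0.082, 0.052]))
((280, 165), array([0.535, 0.127, 0.07 ]))
((265, 168), array([0.531, 0.182, 0.048]))
((348, 98), array([ 0.812, -0.119, -0.002]))
((374, 160), array([ 0.548, -0.2  ,  0.081]))
((312, 188), array([0.455, 0.015, 0.062]))
((331, 104), array([ 0.707, -0.05 ,  0.195]))
((331, 158), array([ 0.524, -0.049,  0.198]))
```

View pics/c1.png

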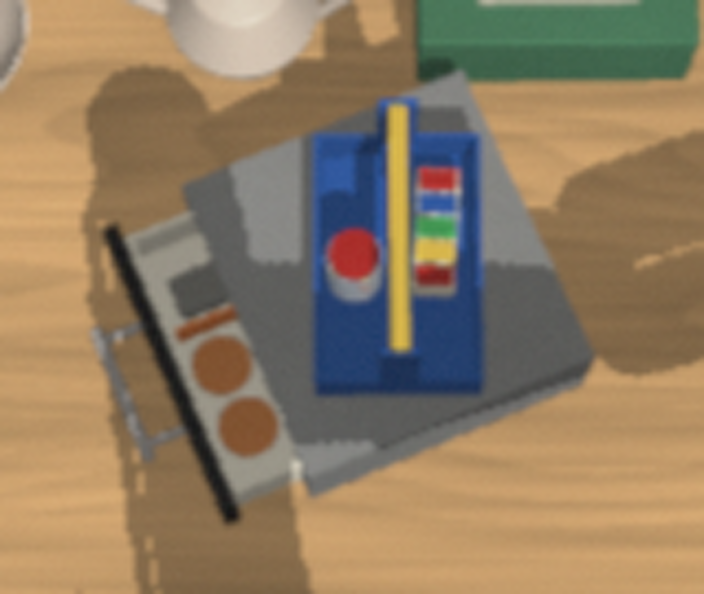

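The crop shows the tray with the red-lidded jar and the pill box, standing on the unit. The yellow bar runs from crop (398,105) to (400,350). The drawer handle runs from (97,333) to (148,455), and the black front from (110,230) to (232,518).

```bash
cat >> h.py <<'E'
def ray(s,u,v,z):
    f=200/np.tan(np.radians(s['fov_y'])/2); M=R.from_euler('xyz',s['orientation']).as_matrix(); o=np.array(s['origin'])
    d=M@np.array([(u-s['cx'])/f,-(v-s['cy'])/f,-1]); return o+d*(z-o[2])/d[2]
E
python3 - <<'E'
from h import *
s=pickle.load(open('top0.pkl','rb')); P=cloud(s)
cr=lambda x,y,z: ray(s,240+(x+.5)/4.4-.5,80+(y+.5)/4.4-.5,z)
for n,x,y,z in[('hA',97,333,.052),('hB',148,455,.052),('fA',110,230,.071),('fB',232,518,.071),('u1',183,185,.085),('u2',462,70,.085),('u3',592,355,.085),('u4',302,470,.085),('barA',398,103,.195),('barB',400,352,.195)]: print(n,cr(x,y,z).round(4))
h=P[...,2]; m=np.zeros(h.shape,bool); m[85:205,250:385]=1
im=cv2.cvtColor(s['image'],cv2.COLOR_RGB2HSV).astype(int)
ok=m&(s['depth']>0)
t=ok&(abs(h-.085)<.006)&(im[...,1]<70)
t=cv2.morphologyEx(t.astype(np.uint8),cv2.MORPH_OPEN,np.ones((3,3)))>0
print(cv2.minAreaRect((P[t][:,:2]*1000).astype(np.float32)))
y=ok&(im[...,0]>18)&(im[...,0]<33)&(im[...,1]>130)&(h>.185)
print(cv2.minAreaRect((P[y][:,:2]*1000).astype(np.float32)),P[y].mean(0))
b=ok&(h>.115)&(h<.135)&(im[...,0]>100)&(im[...,0]<125)&(im[...,1]>130)
print(cv2.minAreaRect((P[b][:,:2]*1000).astype(np.float32)))
E
```

```text
hA [0.576  0.1937 0.052 ]
hB [0.4752 0.1511 0.052 ]
fA [0.6561 0.1823 0.071 ]
fB [0.4203 0.0826 0.071 ]
u1 [0.6884 0.1227 0.085 ]
u2 [ 0.7842 -0.1013  0.085 ]
u3 [ 0.5462 -0.1998  0.085 ]
u4 [0.4553 0.0275 0.085 ]
barA [ 0.7107 -0.0472  0.195 ]
barB [ 0.5191 -0.0471  0.195 ]
((665.2965087890625, -16.916610717773438), (366.3170471191406, 245.39906311035156), 22.841609954833984)
((615.894775390625, -46.68270492553711), (185.2333984375, 11.191695213317871), 0.7362488508224487) [ 0.61089725 -0.04660267  0.19515013]
((615.2032470703125, -48.016178131103516), (123.57290649414062, 202.7397918701172), 89.89899444580078)
```

```bash
cat >> h.py <<'E'
def go(p,yaw):
    o=robot.get_obs(); M=R.from_euler('xyz',o['ee_rot']); T=R.from_euler('xyz',[np.pi,0,yaw])
    print('rot',(M.inv()*T).as_rotvec().round(3),'cm',(M.inv().apply(np.array(p)-o['tool_pos'])*100).round(2),'from',o['tool_pos'].round(4),o['ee_rot'].round(4),'F',o['wrist_force'].round(1),'t',o['time'],'w',o['width'])
E
python3 -c "
from h import *
go([.39,-.05,.30],1.1); go([.504,.223,.22],1.969)"
```

```text
rot [-0.002 -0.001 -0.795] cm [ 35.7  -38.5   -9.47] from [ 0.1649 -0.5242  0.2044] [-3.1396e+00 -2.0000e-04  3.0480e-01] F [-1.7  0.3 -0.4] t 0.1 w 0.09399780405575477
rot [-1.000e-03 -2.000e-03 -1.664e+00] cm [ 54.76 -61.1   -1.42] from [ 0.1649 -0.5242  0.2044] [-3.1396e+00 -2.0000e-04  3.0480e-01] F [-1.7  0.3 -0.4] t 0.1 w 0.09399780405575477
```

Emit:
move_arm --deltas '[0, 0, -0.15, 3, -3, -4, 1, 0, 0, -0.8, 36, -38.5, -9.5, 1, 0, 0, -0.8, 36, -38.5, -9.5, 1, 0, 0, -0.8, 36, -38.5, -9.5, 1, 0, 0, -0.8, 36, -38.5, -9.5, 1, 0, 0, -0.8, 36, -38.5, -9.5, 1, 0, 0, -0.8, 36, -38.5, -9.5, 1, 0, 0, -0.8, 36, -38.5, -9.5, 1]'

```text
time: 0.9
tool_pos: [0.3314, -0.1768, 0.2827]
ee_rot: [3.141, -0.0, 1.104]
wrist_force: [0.4, -0.7, -0.8]
width: 0.0335
finger_force: 0.0
```

```bash
python3 -c "
from h import *
go([.504,.223,.20],1.969)"
```

```text
rot [ 0.     0.    -0.865] cm [43.47 -2.58  8.27] from [ 0.3314 -0.1768  0.2827] [ 3.1414 -0.      1.1041] F [ 0.4 -0.7 -0.8] t 0.9 w 0.03348237714090305
```

Emit:
move_arm --deltas '[0, 0, -0.865, 43.5, -2.6, 0, 1, 0, 0, -0.865, 43.5, -2.6, 0, 1, 0, 0, -0.865, 43.5, -2.6, 0, 1, 0, 0, -0.865, 43.5, -2.6, 0, 1, 0, 0, -0.865, 43.5, -2.6, 0, 1, 0, 0, -0.865, 43.5, -2.6, 2, 1, 0, 0, -0.865, 43.5, -2.6, 4, 1, 0, 0, -0.865, 43.5, -2.6, 8, 1]'

```text
time: 1.7
tool_pos: [0.4866, 0.1814, 0.2376]
ee_rot: [3.136, 0.001, 1.971]
wrist_force: [1.2, -0.7, 0.2]
width: 0.0005
finger_force: 0.0
```

```bash
python3 -c "
from h import *
go([.504,.223,.10],1.969)"
```

```text
rot [0.005 0.001 0.002] cm [ 3.16  3.15 13.78] from [0.4866 0.1814 0.2376] [3.1363e+00 8.0000e-04 1.9715e+00] F [ 1.2 -0.7  0.2] t 1.7 w 0.0005293418572947886
```

Emit:
move_arm --deltas '[0, 0, 0, 3.2, 3.1, 0, 1, 0, 0, 0, 3.2, 3.1, 5, 1, 0, 0, 0, 3.2, 3.1, 10, 1, 0, 0, 0, 3.2, 3.1, 13.5, 1, 0, 0, 0, 3.2, 3.1, 13.5, 1, 0, 0, 0, 3.2, 3.1, 13.5, 1]'

```text
time: 2.3
tool_pos: [0.5009, 0.2199, 0.1011]
ee_rot: [-3.14, -0.0, 1.97]
wrist_force: [0.6, -1.0, 0.5]
width: 0.0006
finger_force: 0.0
```

```bash
python3 -c "
from h import *
go([.504,.223,.034],1.969); s=snap('wrist','w1'); print(s['T_tool_cam'].round(3),s['fov_y'])"
```

```text
rot [-0.001 -0.     0.001] cm [0.17 0.42 6.71] from [0.5009 0.2199 0.1011] [-3.1404e+00 -1.0000e-04  1.9698e+00] F [ 0.6 -1.   0.5] t 2.3 w 0.0005611722132041814
[[ 0.001  0.969  0.249  0.072]
 [ 1.    -0.001 -0.001  0.   ]
 [-0.     0.249 -0.969 -0.18 ]
 [ 0.     0.     0.     1.   ]] 65.70646984690485
```

View pics/w1.png

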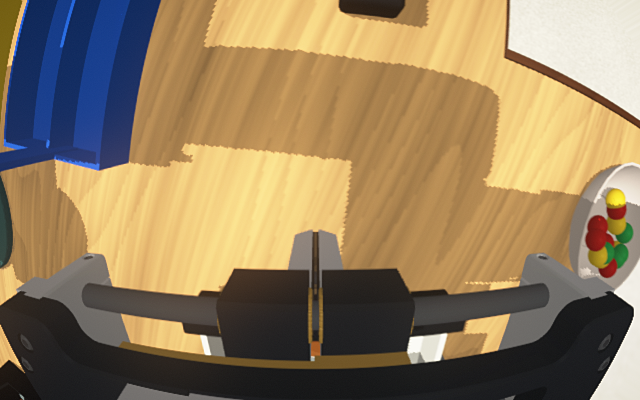

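The wrist view shows the closed fingertips around (315,240) over bare table, so it's clear to go down in front of the handle bar.

Emit:
move_arm --deltas '[0, 0, 0, 0, 0.4, 4, 1, 0, 0, 0, 0, 0.4, 6.7, 1, 0, 0, 0, 0, 0.4, 6.7, 1, 0, 0, 0, -2, 0.4, 6.7, 1, 0, 0, 0, -4, 0.4, 6.7, 1, 0, 0, 0, -6, 0.4, 6.7, 1, 0, 0, 0, -7, 0.4, 6.7, 1, 0, 0, 0, -7, 0.4, 6.7, 1]'

```text
time: 3.15
tool_pos: [0.5344, 0.1563, 0.0371]
ee_rot: [3.137, 0.001, 1.968]
wrist_force: [0.8, 0.6, -0.5]
width: 0.0003
finger_force: 0.0
```

```bash
python3 - <<'E'
from h import *
go([.5458,.125,.034],1.969)
s=snap('side','s1'); c=s['image'][140:270,270:470,::-1]; cv2.imwrite('pics/s1c.png',cv2.resize(c,None,fx=4,fy=4,interpolation=cv2.INTER_CUBIC))
E
```

```text
rot [ 0.005  0.001 -0.001] cm [-3.33 -0.16  0.32] from [0.5344 0.1563 0.0371] [3.1365e+00 1.4000e-03 1.9678e+00] F [ 0.8  0.6 -0.5] t 3.15 w 0.00033335335807971057
```

View pics/s1c.png

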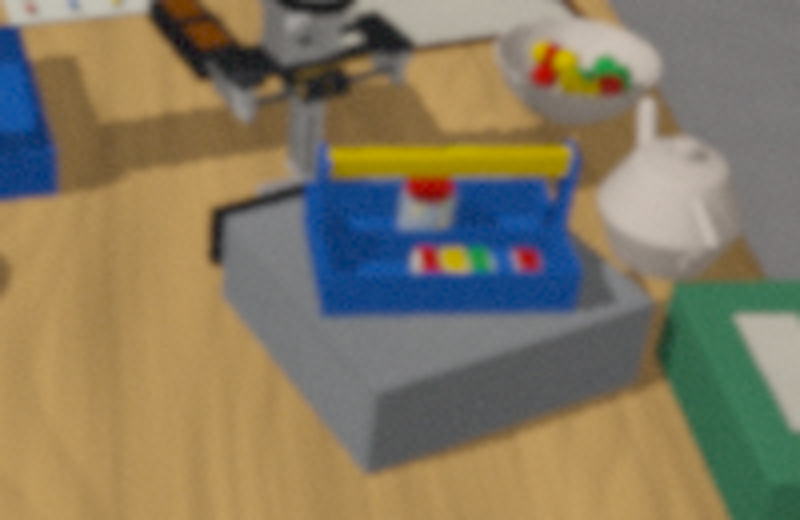

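The drawer is moving in: the black front is visible at crop (215,215), still about 3 cm proud. I'll keep pushing and go slowly near the catch.

Emit:
move_arm --deltas '[0, 0, 0, -1, -0.1, 0.2, 1, 0, 0, 0, -2, -0.1, 0.2, 1, 0, 0, 0, -2.4, -0.1, 0.2, 1, 0, 0, 0, -2.6, -0.1, 0.2, 1, 0, 0, 0, -2.8, -0.1, 0.2, 1, 0, 0, 0, -2.8, -0.1, 0.2, 1]'

```text
time: 3.8
tool_pos: [0.5413, 0.1331, 0.0324]
ee_rot: [3.141, -0.005, 1.97]
wrist_force: [-3.7, 7.4, 3.2]
width: 0.0006
finger_force: 3.9
```

```bash
python3 -c "
from h import *
go([.5458,.125,.034],1.969)"
```

```text
rot [ 0.    -0.005  0.001] cm [-0.92  0.1  -0.17] from [0.5413 0.1331 0.0324] [ 3.1412 -0.0047  1.9701] F [-3.7  7.4  3.2] t 3.8 w 0.0005753927142818456
```

Emit:
move_arm --deltas '[0, 0, 0, -0.2, 0, 0, 1, 0, 0, 0, -0.4, 0, 0, 1, 0, 0, 0, -0.6, 0, 0, 1, 0, 0, 0, -0.7, 0, 0, 1, 0, 0, 0, -0.7, 0, 0, 1]'

```text
time: 4.3
tool_pos: [0.5413, 0.1329, 0.0325]
ee_rot: [3.141, -0.017, 1.972]
wrist_force: [-8.3, 21.1, 7.2]
width: 0.0005
finger_force: 11.3
```

```bash
python3 -c "
from h import *
go([.5458,.125,.034],1.969)"
```

```text
rot [ 0.    -0.017  0.003] cm [-0.9   0.1  -0.17] from [0.5413 0.1329 0.0325] [ 3.1415 -0.0171  1.9718] F [-8.3 21.1  7.2] t 4.3 w 0.0004924021615589522
```

22 N with no motion, so the drawer is probably against its stop. I'll back off, lift and check.

Emit:
move_arm --deltas '[0, 0, 0, 1, 0, 0, 1, 0, 0, 0, 4, 0, 0, 1, 0, 0, 0, 7, 0, 0, 1, 0, 0, 0, 7, 0, -4, 1, 0, 0, 0, 7, 0, -9, 1, 0, 0, 0, 7, 0, -14, 1, 0, 0, 0, 7, 0, -19, 1, 0, 0, 0, 7, 0, -24, 1]'

```text
time: 5.1
tool_pos: [0.5173, 0.1878, 0.2736]
ee_rot: [-3.141, 0.002, 1.969]
wrist_force: [0.9, -0.2, 0.8]
width: 0.0003
finger_force: 0.0
```

```bash
python3 - <<'E'
from h import *
s=snap('top','t2'); c=s['image'][80:215,240:400,::-1]; cv2.imwrite('pics/t2c.png',cv2.resize(c,None,fx=4.4,fy=4.4,interpolation=cv2.INTER_CUBIC))
s=snap('side','s2'); c=s['image'][140:270,270:470,::-1]; cv2.imwrite('pics/s2c.png',cv2.resize(c,None,fx=4,fy=4,interpolation=cv2.INTER_CUBIC))
go([.58,-.047,.27],np.pi)
E
```

```text
rot [ 0.011  0.013 -1.173] cm [-24.02  -3.68   1.17] from [0.5206 0.1887 0.2812] [3.1261 0.0045 1.9688] F [ 0.  -0.8  0.2] t 5.2 w 0.0007467078908967082
```

View pics/t2c.png

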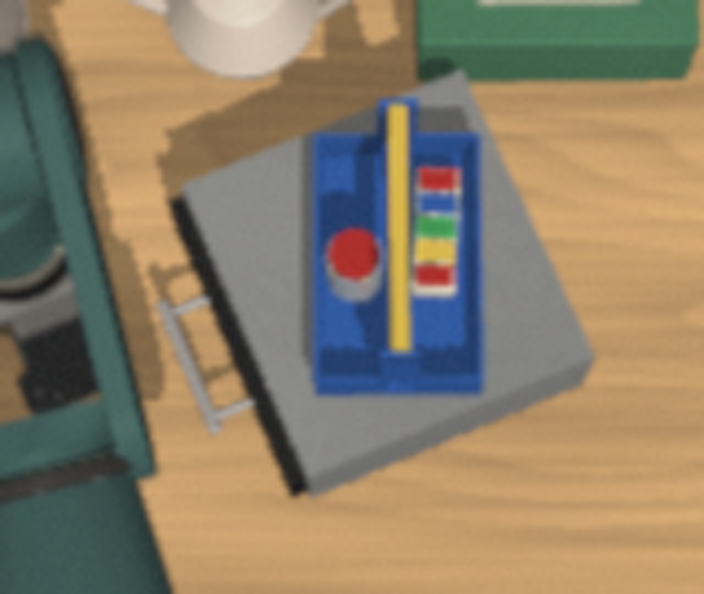

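The top crop shows the black front flush along the unit face, from (180,200) to (300,490), with the handle from (163,303) to (215,428). The tray hasn't moved. A quick numeric check follows, then the grasp target.

```bash
python3 - <<'E'
from h import *
s=pickle.load(open('t2.pkl','rb'))
cr=lambda x,y,z: ray(s,240+(x+.5)/4.4-.5,80+(y+.5)/4.4-.5,z)
a,b=cr(163,303,.052),cr(215,428,.052); print(a,b)
u=np.mean([cr(183,185,.085),cr(462,70,.085),cr(592,355,.085)],0)
c=(cr(183,185,.085)+cr(592,355,.085))/2
print('centre',c,'handle out',((a+b)/2-c)[:2]@np.array([-.3875,.9219]))
print('jar',cr(355,253,.145),'box',cr(436,231,.114))
E
```

```text
[0.60072653 0.14087327 0.052     ] [0.49696079 0.0979737  0.052     ]
centre [ 0.6173289  -0.03851412  0.085     ] handle out 0.1721407036603397
jar [ 0.61100115 -0.01454537  0.145     ] box [ 0.63870702 -0.0775748   0.114     ]
```

The grey top measures only 245 mm deep because the 15 mm front makes up the 260. The true origin is therefore 7.5 mm further forward, and the handle is 165 mm out, so the drawer is home. Now above the tray bar.

```bash
python3 -c "
from h import *
go([.618,-.047,.27],np.pi)"
```

```text
rot [ 0.011  0.013 -1.173] cm [-25.5   -0.17   1.23] from [0.5206 0.1887 0.2812] [3.1261 0.0045 1.9688] F [ 0.  -0.8  0.2] t 5.2 w 0.0007467078908967082
```

Emit:
move_arm --deltas '[0, 0, -0.15, -3, 0, 0, -1, 0, 0, -0.3, -6, 0, 0, -1, 0, 0, -0.45, -10, 0, 0, -1, 0, 0, -0.6, -14, 0, 0, -1, 0, 0, -0.75, -18, 0, 0, -1, 0, 0, -0.9, -22, 0, 0, -1, 0, 0, -1.05, -24.5, -0.1, 0, -1, 0, 0, -1.17, -25.5, -0.2, 0, -1]'

```text
time: 6.0
tool_pos: [0.6148, -0.0507, 0.2695]
ee_rot: [-3.14, -0.004, 3.141]
wrist_force: [-0.1, 0.8, -0.6]
width: 0.0612
finger_force: 0.0
```

Emit:
move_arm --deltas '[0, 0, 0, 0, 0, 0, -1, 0, 0, 0, 0, 0, 0, -1, 0, 0, 0, 0, 0, 0, -1]'

```text
time: 6.3
tool_pos: [0.6144, -0.0462, 0.2717]
ee_rot: [-3.141, -0.001, 3.139]
wrist_force: [-0.2, -0.0, 0.8]
width: 0.0848
finger_force: 0.0
```

```bash
python3 - <<'E'
from h import *
go([.618,-.047,.166],np.pi); s=snap('wrist','w2')
# bar points in world from fisheye depth
M=R.from_euler('xyz',s['obs']['ee_rot']).as_matrix(); T=np.array(s['T_tool_cam'])
f=200/np.tan(np.radians(s['fov_y'])/2); v,u=np.mgrid[0:400,0:640]
x,y=u-s['cx'],v-s['cy']; r=np.hypot(x,y)+1e-9; t=np.tan(r/f)/r; d=s['depth']
p=np.stack([x*t*d,-y*t*d,-d],-1)@T[:3,:3].T+T[:3,3]; W=p@M.T+s['obs']['tool_pos']
hs=cv2.cvtColor(s['image'],cv2.COLOR_RGB2HSV)
m=(hs[...,0]>18)&(hs[...,0]<33)&(hs[...,1]>130)&(d>0)&(abs(W[...,2]-.195)<.01)
q=W[m]; print(m.sum(),q.min(0),q.max(0))
for lo in np.arange(.52,.72,.03):
    k=(q[:,0]>=lo)&(q[:,0]<lo+.03)
    if k.sum()>10: print(round(lo+.015,3),q[k,1].min().round(4),q[k,1].max().round(4),np.median(q[k,2]).round(4))
E
```

```text
rot [-0.    -0.001 -0.003] cm [-0.37 -0.08 10.57] from [ 0.6144 -0.0462  0.2717] [-3.1414e+00 -7.0000e-04  3.1389e+00] F [-0.2 -0.   0.8] t 6.3 w 0.08484390960404933
3108 [ 0.52294754 -0.05323727  0.19300305] [ 0.70602557 -0.03959678  0.19784123]
0.535 -0.0529 -0.0397 0.1955
0.565 -0.0531 -0.0397 0.1955
0.595 -0.0532 -0.0396 0.1955
0.625 -0.0527 -0.0403 0.1955
0.655 -0.0529 -0.0401 0.1955
0.685 -0.0523 -0.0399 0.1955
0.715 -0.0524 -0.0398 0.1956
```

View pics/w2.png

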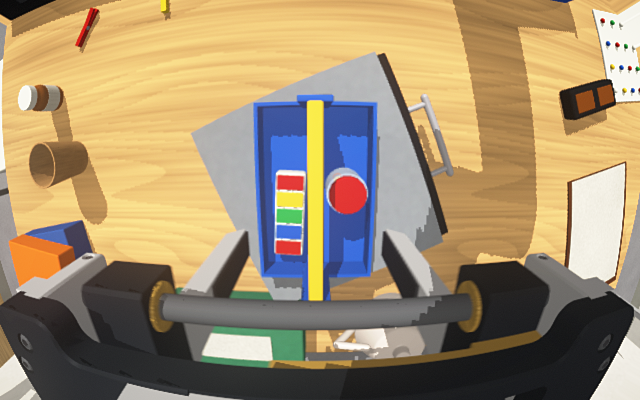

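The wrist view shows the fingers straddling the yellow bar at column 315, with the jar at (348,192) and pill box at (290,212) clear below, and the drawer front flush. Descend and close.

Emit:
move_arm --deltas '[0, 0, 0, -0.35, 0, 3, -1, 0, 0, 0, -0.35, 0, 6, -1, 0, 0, 0, -0.35, 0, 8.5, -1, 0, 0, 0, -0.35, 0, 10, -1, 0, 0, 0, -0.35, 0, 10.6, -1, 0, 0, 0, -0.35, 0, 10.6, -1, 0, 0, 0, -0.35, 0, 10.6, -1]'

```text
time: 7.05
tool_pos: [0.619, -0.0468, 0.1678]
ee_rot: [-3.141, 0.003, 3.14]
wrist_force: [-0.1, 0.5, -0.1]
width: 0.0941
finger_force: 0.0
```

```bash
python3 -c "
from h import *
go([.618,-.0465,.166],np.pi)"
```

```text
rot [-0.001  0.003 -0.002] cm [0.1  0.03 0.18] from [ 0.619  -0.0468  0.1678] [-3.1410e+00  2.7000e-03  3.1399e+00] F [-0.1  0.5 -0.1] t 7.05 w 0.09414521477712717
```

Emit:
move_arm --deltas '[0, 0, 0, 0, 0, 0.15, 0.2, 0, 0, 0, 0, 0, 0.15, 0.5, 0, 0, 0, 0, 0, 0.15, 0.55, 0, 0, 0, 0, 0, 0.15, 0.6, 0, 0, 0, 0, 0, 0.15, 0.65, 0, 0, 0, 0, 0, 0.15, 1, 0, 0, 0, 0, 0, 0.15, 1, 0, 0, 0, 0, 0, 0.15, 1]'

```text
time: 7.85
tool_pos: [0.6182, -0.0469, 0.1645]
ee_rot: [-3.141, -0.0, 3.14]
wrist_force: [0.8, 0.2, 0.4]
width: 0.0332
finger_force: 0.0
```

Emit:
move_arm --deltas '[0, 0, 0, 0, 0, 0, 1, 0, 0, 0, 0, 0, 0, 1, 0, 0, 0, 0, 0, 0, 1, 0, 0, 0, 0, 0, 0, 1]'

```text
time: 8.25
tool_pos: [0.6182, -0.0464, 0.1645]
ee_rot: [3.141, -0.0, 3.14]
wrist_force: [-0.1, 1.2, -0.2]
width: 0.0138
finger_force: 30.0
```

Emit:
move_arm --deltas '[0, 0, 0, 0, 0, -0.2, 1, 0, 0, 0, 0, 0, -0.5, 1, 0, 0, 0, 0, 0, -1, 1, 0, 0, 0, 0, 0, -1.6, 1, 0, 0, 0, 0, 0, -2.2, 1, 0, 0, 0, 0, 0, -2.7, 1, 0, 0, 0, 0, 0, -3, 1, 0, 0, 0, 0, 0, -3, 1]'

```text
time: 9.05
tool_pos: [0.6185, -0.047, 0.1955]
ee_rot: [-3.141, 0.002, 3.14]
wrist_force: [0.1, -0.5, -4.5]
width: 0.0138
finger_force: 30.0
```

```bash
python3 - <<'E'
from h import *
go([.6182,-.0464,.2645],np.pi)
s=snap('side','s3'); c=s['image'][110:270,270:470,::-1]; cv2.imwrite('pics/s3c.png',cv2.resize(c,None,fx=3.7,fy=3.7,interpolation=cv2.INTER_CUBIC))
E
```

```text
rot [-0.     0.002 -0.002] cm [ 0.02  0.05 -6.9 ] from [ 0.6185 -0.047   0.1955] [-3.1412e+00  1.6000e-03  3.1398e+00] F [ 0.1 -0.5 -4.5] t 9.05 w 0.01383716682022663
```

View pics/s3c.png

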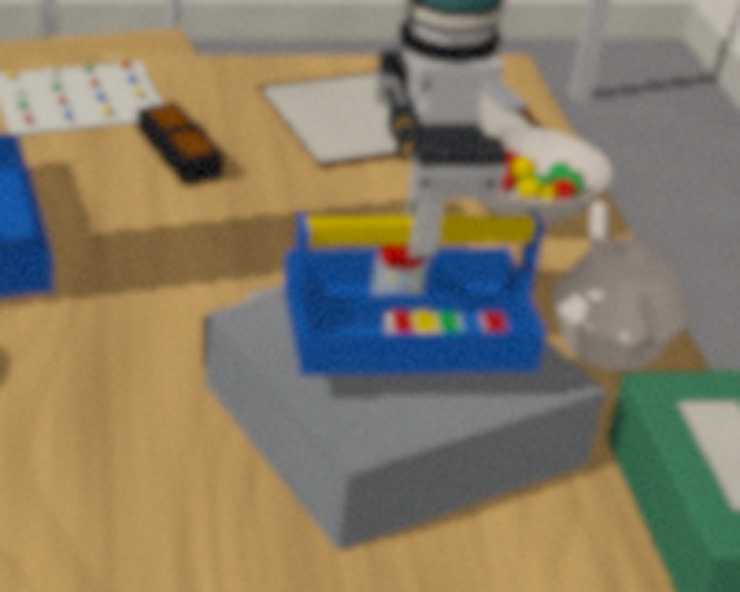

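The tray hangs level: its bar runs from crop (310,225) to (535,232), with the jar and pill box inside and a shadow underneath. I'll raise it the remaining 6.9 cm.

Emit:
move_arm --deltas '[0, 0, 0, 0, 0, -0.5, 1, 0, 0, 0, 0, 0, -1.5, 1, 0, 0, 0, 0, 0, -2.7, 1, 0, 0, 0, 0, 0, -4, 1, 0, 0, 0, 0, 0, -5.2, 1, 0, 0, 0, 0, 0, -6.2, 1, 0, 0, 0, 0, 0, -6.7, 1, 0, 0, 0, 0, 0, -6.9, 1]'

```text
time: 9.9
tool_pos: [0.6185, -0.0469, 0.2647]
ee_rot: [-3.141, 0.002, 3.14]
wrist_force: [-0.0, -0.7, -6.0]
width: 0.014
finger_force: 30.0
```

Emit:
move_arm --deltas '[0, 0, 0, 0, 0, 0, 1, 0, 0, 0, 0, 0, 0, 1, 0, 0, 0, 0, 0, 0, 1, 0, 0, 0, 0, 0, 0, 1, 0, 0, 0, 0, 0, 0, 1, 0, 0, 0, 0, 0, 0, 1]'

```text
time: 10.5
tool_pos: [0.6181, -0.0468, 0.2634]
ee_rot: [-3.142, -0.0, 3.14]
wrist_force: [-0.6, 0.8, -5.4]
width: 0.0138
finger_force: 30.0
```

```bash
python3 - <<'E'
from h import *
go([.6182,-.0464,.2645],np.pi)
s=snap('side','s4'); P=cloud(s); hs=cv2.cvtColor(s['image'],cv2.COLOR_RGB2HSV)
cv2.imwrite('pics/s4c.png',cv2.resize(s['image'][60:340,200:520,::-1],None,fx=2.1,fy=2.1,interpolation=cv2.INTER_CUBIC))
m=(abs(P[...,0]-.615)<.12)&(abs(P[...,1]+.05)<.09)&(P[...,2]>.1)
b=m&(hs[...,0]>100)&(hs[...,0]<125)&(hs[...,1]>130); y=m&(hs[...,0]>18)&(hs[...,0]<33)&(hs[...,1]>130)&(P[...,2]>.25)
f=b&(P[...,1]<-.1)
print('bottom z',np.percentile(P[f][:,2],[1,3]))
for lo in (.53,.56,.65,.68): 
    k=y&(abs(P[...,0]-lo)<.015); print(lo,k.sum(),np.percentile(P[k][:,2],[50,95]) if k.sum() else '')
    k=f&(abs(P[...,0]-lo)<.015); print('   front face z',np.percentile(P[k][:,2],[3,97]))
E
```

```text
rot [-0.    -0.    -0.002] cm [-0.01  0.04 -0.11] from [ 0.6181 -0.0468  0.2634] [-3.1415e+00 -3.0000e-04  3.1398e+00] F [-0.6  0.8 -5.4] t 10.5 w 0.013837209903681544
bottom z [0.18436114 0.18576529]
0.53 48 [0.28628565 0.29418652]
   front face z [0.18700766 0.22371941]
0.56 82 [0.28744989 0.29306478]
   front face z [0.18646964 0.22336907]
0.65 70 [0.28788648 0.29301202]
   front face z [0.18473438 0.22321594]
0.68 66 [0.28534815 0.29334965]
   front face z [0.18615611 0.22246682]
```

View pics/s4c.png

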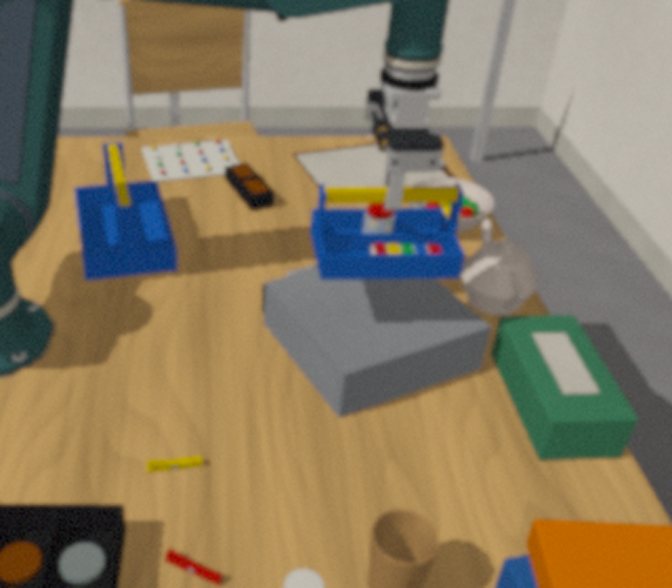

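The tray is held level at about crop (390,245), with its bottom about 10 cm above the unit. The jar and box are still inside, the drawer is shut and everything else is in place. Handing in.

```bash
python3 -c "
from bench import robot
print(robot.close_job())"
```

```text
the job is handed in; nothing more can be done
None
```

The job is handed in (no verdict was returned): the drawer is pushed fully home, and the blue tray, with jar and pill box in it, is held level about 10 cm above the unit with nothing else disturbed.

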